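Index the eyelet-die table to its next hole

TASK

On the cobbler's bench stands a round indexing table of eyelet dies, locked by a spring plunger with a dished black cap. With the fingertips press the cap down so that its pin drops out of its hole, keep it pressed while you turn the table anticlockwise (seen from above), and let the plunger spring back up into the very next hole, not past it; then move clear. Nothing needs gripping or picking up: leave the loose punch standing in the table's centre, and leave the shoe, hammer, thread cone and tin alone.

Things in the scene. Friction and masses are not known exactly. Their poses are not given: they have to be found in the camera images.
- stand: Indexing stand, fixed to the bench: green round foot 290 mm across, origin under its centre; x axis points to a green block (work rest, 55 mm high) outside the ring. It carries a steel turntable 210 mm across and, round that, a fixed flat grey ring (216 mm inside, 284 mm outside, top 55 mm above the bench) with six 16 mm holes, dark spots.
- table_axis (a point): Point on the turntable's vertical axis, at the height of its top face (47 mm above the bench). Five short metal dies, up to 31 mm tall, stand on the turntable 74 mm from the axis at 60 degree spacing from the plunger, and a loose punch in the centre.
- plunger_dish (a point): Centre of the floor of the plunger's dished black cap, 78 mm from the table axis. Floor 36 mm across; rim 10 mm above it, 54 mm outside, 46 mm inside. It rides on the turntable. Out, the floor is 66 mm above the bench; it presses 12 mm down (spring 3 N rising to 6 N). A finger pressed into the dish carries the table round with it by friction and the rim.
- pin_end (a point): Domed tip of the plunger's steel locking pin, 12 mm thick, 122 mm from the axis, straight outwards of the cap. Plunger out: it shows in a hole, 2.5 mm above the ring. Pressed over 10.5 mm it is clear and the table can turn. Let go between holes, it rubs under the ring, the cap staying 10 mm down, until within about 3 mm of a hole, where it springs up and locks.
- next_hole (a point): Centre of the next index hole, at the ring's top face: 60 degrees anticlockwise (seen from above) of the hole that the pin starts in. The six holes lie on a circle of radius 122 mm.
- turntable (a joint): Angle of the turntable in rad, 0 at the start, growing anticlockwise seen from above; the next hole is at 1.047. About 2 N at the plunger turns it when unlocked; it stays where it is left.
- plunger (a joint): How far the plunger is pressed down, in m: 0 out, 0.012 fully pressed.
- setter_mid (a point): Loose steel punch, 26 mm across and 60 mm tall, standing in a socket in the middle of the turntable; its point half-way up. Its top is 107 mm above the bench. Leave it there.
- thread_cone_mid (a point): Black thread cone, 64 mm wide, 118 mm tall, standing on the bench; point 50 mm up. Leave alone.
- polish_tin_mid (a point): Flat polish tin, 72 mm across, 30 mm tall, on the bench; its middle. Leave alone.
- hammer_grip (a point): Hammer lying on the bench; point on its handle. Leave alone.
- shoe_mid (a point): Brown leather shoe, about 240 mm long and 100 mm tall, standing on the bench; point 40 mm up. Leave alone.

How it is judged:
On the way, in this order (a step that is already met when the one before it is completed fails the run):
1. the plunger is pressed in by the fingers while the table is still at its first hole (value of joint plunger above 0.008 m and contact force between the fingers and plunger above 0.5 N and value of joint turntable between -0.25 and 0.25 rad), for 0.05 s.
2. the table is at the next hole and the plunger has sprung up into it (value of joint turntable between 1.007 and 1.087 rad and value of joint plunger below 0.003 m), for 0.2 s.
At the end, for the whole second after the job is handed in: The table stands at the next hole anticlockwise (60 degrees, within 2.3 degrees) at rest, the pin within 6 mm of that hole's centre, the plunger fully out (within 3 mm), and the loose punch still in its socket (moved under 15 mm) (all of step 2 and horizontal distance between pin_end and next_hole below 0.006 m and velocity of joint turntable between -0.05 and 0.05 rad/s and distance of setter_mid from where it was at the start of the episode below 0.015 m); the robot touches nothing.
It fails at once if the table is turned past the next hole (value of joint turntable above 1.3 rad).
It fails at once if the loose punch is lifted or pulled out of its socket (distance of setter_mid from where it was at the start of the episode above 0.015 m).
It fails at once if the thread cone, tin, hammer or shoe is moved or lifted by more than 20 mm (distance of any of thread_cone_mid, polish_tin_mid, hammer_grip, shoe_mid from where it was at the start of the episode above 0.02 m).
It also fails if it takes over 38 s, if anything falls off the work surface, if the arm or the gripper's body presses on something with over 40 N, if the wrist force passes 120 N, or if a joint passes its speed limit or range.

ROBOT

A 7-joint arm with a two-finger parallel gripper is mounted at the origin on the work surface. World frame = base frame: x ahead of the robot, y to its left, z up, the work surface at z = 0. Lengths are in m, angles in rad, forces in N, time in s.
With the tool pointing down it reaches from about 0.4 to 0.9 m from the base axis. Payload 5.5 kg.
Tool frame: the origin (TCP) lies on the centre line of the jaws, within the pads' length; the fingertips stand 22 mm ahead of it and the grasp point (between the pads) lies 3 mm ahead of it; z points along the fingers, x is the direction in which the jaws open and shut, and the axes are right-handed (so a half turn about z gives the same grasp; the last joint's range is limited). The gripper opens to 85 mm and grips with 20 to 120 N. Pads are 22 mm wide; open, the fingers measure 114 mm over their backs; the gripper's body (76 mm by 85 mm) begins 54 mm behind the grasp point. The pads swing forward as they close: fully open they stand 13 mm farther back than shut.
Start: joints at [1.549, 0.501, -0.427, 1.55, 0.221, 1.138, -0.21], TCP at [0.183, -0.624, 0.253] pointing down, gripper open.
Joint ranges: [-2.88, 2.88], [-0.31, 2.03], [-1.54, 1.56], [0.2, 2.42], [-1.41, 4.55], [0.19, 2.02], [-2.57, 2.57]. Speed limits (rad/s): [2.57, 2.57, 3.14, 3.14, 3.14, 3.14, 3.14].

INTERFACE

Orientations are given as a rotation vector (axis times angle).
In Python, from station import sensors, viewer, env gives the robot as it stands. The module is installed in compiled form; this text tells all that it offers.
- The arm moves only by the tool move_arm, never from a script. Its argument "targets" is a list of rows, each an object of numbers: "ax", "ay", "az": the turn, a rotation vector about the world's x, y, z in rad; "dx", "dy", "dz": the shift along the world's x, y, z in m; "gripper": the finger opening in m, from 0 to 0.0854. In form: [{"ax": .., "ay": .., "az": .., "dx": .., "dy": .., "dz": .., "gripper": ..}, ...]. A call has 1 to 5 rows; each row shifts and turns the commanded pose from where the row before left it; what a row does not reach is not made up. A row lasts 1/12 s, in which the tool goes at most 41.7 mm and 7.16 degrees, less where a joint would pass 70% of its speed; a pose out of reach is approached as far as the arm can. A call with a gripper value outside its range is refused whole. The fingers move at their own pace and stop on an object; "grip_force" is the grip in N (left out, the last holds). Time passes only in rows, so rows that do not move let the fingers close. It gives the time, the measured TCP pose, the force and the opening at its end, in the units of the state.
- sensors.observe(): the state, without advancing time (a new reading comes with each control period).
- viewer.snapshot(name): name is "scene" or "top"; returns the picture (420x560x3 uint8, red, green, blue); there is no depth.
- viewer.get_calibration(name): a dict with "intrinsics" (3x3 intrinsics, pixels), "R" (3x3) and "t" (3): a world point X has camera coordinates R X + t. Camera axes: x right, y down, z forward; pixel columns grow to the right and rows downward; lengths in m; the calibration is good to about 2 mm. A picture is of the moment at which its call begins. get_calibration takes no time and is no camera call.
- env.hand_in(): hands the job in, once; it reports no verdict.
The state is a dict: "clock": time; "joints": joint angles; "dq": joint speeds; "tau": joint torques, N m; "position": TCP position; "eef_rot": TCP orientation; "wrist_force": force on the tool from outside, world axes, zero at the start; "torque": the same for the moment, N m; "gripper_width": opening from 0.0 (shut) to 1.0 (fully open).
Only numpy, scipy, OpenCV 4.12 (cv2) and the standard library are available. Lean on these libraries where they do the work, as an engineer would, in place of code of your own. Each camera call takes 0.05 s, during which the arm holds its last target.

## Working session

There is one attempt and no reset: what is moved stays moved. The work goes in short steps, Python scripts to look and compute and a tool call to move; the robot and the scene stay as the last step left them, time stands still between calls to the robot, and variables do not carry over. Pictures are saved under pics/ and viewed, and the job is handed in when it is done.

Besides the shell and the picture viewer there is one more tool, called after "Emit:" as name(argument=value, ...), one argument or row to a line, values as JSON. move_arm: Moves the arm, as the interface text tells. Its arguments: {"type":"object","properties":{"targets":{"type":"array"},"grip_force":{"type":"number"}},"required":["targets"]}

```bash
mkdir -p pics
python3 - <<'E'
from station import sensors, viewer, env
import cv2,numpy as np
s=sensors.observe();print({k:np.round(v,4) for k,v in s.items()})
for n in("scene","top"):
    cv2.imwrite(f"pics/{n}0.png",viewer.snapshot(n)[:,:,::-1]); c=viewer.get_calibration(n);print(n,c)
E
```

```text
{'clock': np.float64(0.0), 'joints': array([ 1.5492,  0.5018, -0.4268,  1.5514,  0.2208,  1.1383, -0.2103]), 'dq': array([ 0.0023, -0.0003,  0.0001, -0.0017, -0.0002,  0.0007,  0.0003]), 'tau': array([-9.00000e-04, -5.69527e+01, -5.81690e+00, -2.80948e+01,
        1.06000e-02,  1.22000e-02,  0.00000e+00]), 'position': array([ 0.1824, -0.6232,  0.2523]), 'eef_rot': array([-2.5133e+00,  1.8829e+00,  2.4000e-03]), 'wrist_force': array([ 0.1816, -0.0964,  0.7294]), 'torque': array([ 0.0018, -0.0047,  0.0014]), 'gripper_width': np.float64(1.0022)}
scene {'intrinsics': array([[502.43079698,   0.        , 274.83765077],
       [  0.        , 502.43079698, 209.16524791],
       [  0.        ,   0.        ,   1.        ]]), 'R': array([[ 0.32992469,  0.94380135,  0.01971573],
       [ 0.6109026 , -0.19753783, -0.76666604],
       [-0.71968584,  0.26498644, -0.64174331]]), 't': array([-0.22278577, -0.24864332,  1.68249318])}
top {'intrinsics': array([[477.02386205,   0.        , 283.19648658],
       [  0.        , 477.02386205, 202.40213885],
       [  0.        ,   0.        ,   1.        ]]), 'R': array([[ 0.02793303, -0.99943716, -0.01857726],
       [-0.99190318, -0.02540962, -0.1244284 ],
       [ 0.12388632,  0.0219025 , -0.99205467]]), 't': array([0.0361326 , 0.52410186, 1.50362725])}
```

View pics/scene0.png

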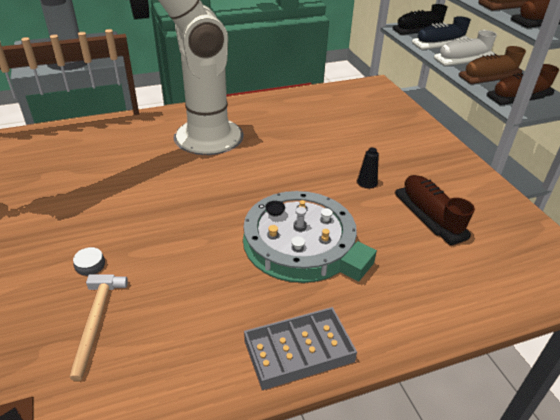

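View pics/top0.png

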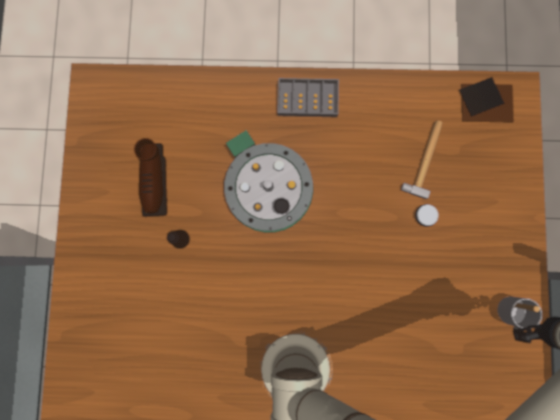

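The scene view shows the stand around (300,235), with the black cap at (275,209). In the top view the stand centre is near (268,187) and the cap near (281,205). I'll zoom in to measure these.

Run:
```python
import cv2
a=cv2.imread("pics/top0.png")[132:242,213:323];cv2.imwrite("pics/top0z.png",cv2.resize(a,None,fx=5.4,fy=5.4,interpolation=cv2.INTER_CUBIC))
a=cv2.imread("pics/scene0.png")[180:290,235:385];cv2.imwrite("pics/sc0z.png",cv2.resize(a,None,fx=5,fy=5,interpolation=cv2.INTER_CUBIC))
```

```text
(no output)
```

View pics/top0z.png

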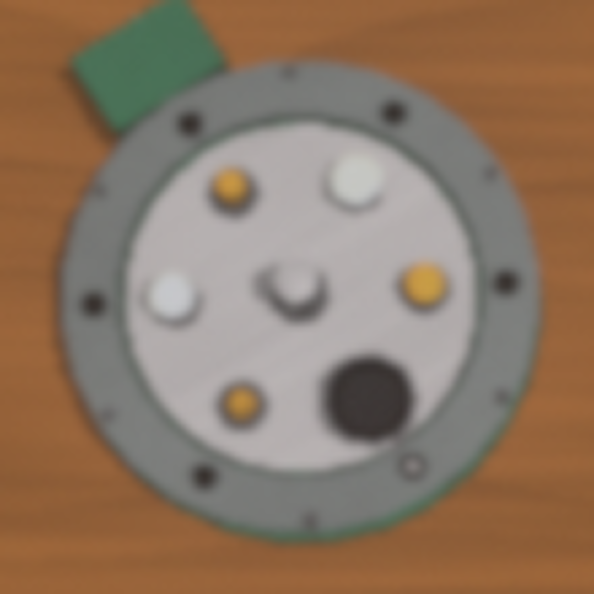

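View pics/sc0z.png

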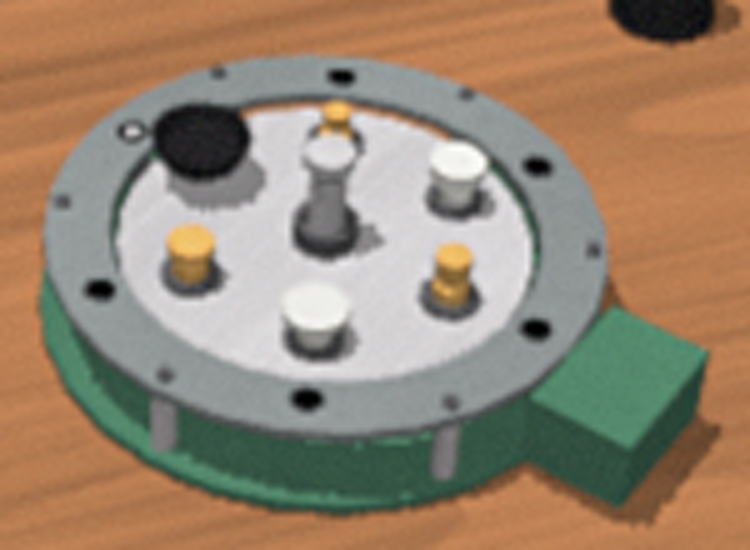

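The top zoom shows the holes at (190,124), (394,112), (506,283), (204,477) and (94,304), and the pin at (412,466). The next hole anticlockwise is therefore (506,283). The scene zoom shows holes at (342,76), (537,166), (536,329), (306,400) and (100,289), and the pin at (132,131).

```bash
cat > h.py <<'E'
import numpy as np
from scipy.optimize import least_squares
from station import viewer
def ray(n,uv,z):
    c=viewer.get_calibration(n);K,R,t=c["intrinsics"],c["R"],c["t"]
    d=R.T@np.linalg.inv(K)@np.array([*uv,1]);o=-R.T@t
    return o+d*(z-o[2])/d[2]
def proj(n,X):
    c=viewer.get_calibration(n);p=c["intrinsics"]@(c["R"]@np.array(X)+c["t"]);return p[:2]/p[2]
E
python3 - <<'E'
from h import *
T=np.array([(412,466),(506,283),(394,112),(190,124),(94,304),(204,477)])+.0
S=np.array([(132,131),(100,289),(306,400),(536,329),(537,166),(342,76)])+.0
T=(T+.5)/5.4-.5+[213,132]; S=(S+.5)/5-.5+[235,180]
for n,P in(("top",T),("scene",S)):
    W=np.array([ray(n,p,.0575 if i==0 else .055) for i,p in enumerate(P)])[:,:2]
    f=lambda q:(W-np.array([[q[0]+.122*np.cos(q[2]+k*np.pi/3),q[1]+.122*np.sin(q[2]+k*np.pi/3)] for k in range(6)])).ravel()
    r=least_squares(f,[.6,0,np.pi]);print(n,r.x,np.round(f(r.x).reshape(6,2)*1000,1).tolist())
    x,y,a=r.x;print("dish",x+.078*np.cos(a),y+.078*np.sin(a))
print(ray("top",(np.array([369,398])+.5)/5.4-.5+[213,132],.076),ray("scene",(np.array([201,141])+.5)/5-.5+[235,180],.072))
for n,m in(("tin",(89,258)),("cone",(370,183)),("hammerhead",(100,282))):print(n,ray("scene",m,.01))
E
```

```text
top [0.57195361 0.09924375 3.74238947] [[-0.2, -0.0], [-0.2, 0.1], [0.7, 0.0], [-0.1, -0.2], [0.0, -0.0], [-0.2, 0.1]]
dish 0.5076125431625909 0.055150352643275
scene [0.57317652 0.10059085 3.7451224 ] [[2.0, -0.7], [-1.1, 0.3], [0.0, -0.6], [-0.1, 0.1], [-0.1, 0.0], [-0.7, 0.8]]
dish 0.5089561978443672 0.05632178267178107
[0.50828173 0.05605386 0.076     ] [0.50983514 0.05622242 0.072     ]
tin [ 0.48099024 -0.41082836  0.01      ]
cone [0.41845162 0.38601398 0.01      ]
hammerhead [ 0.56882914 -0.39176374  0.01      ]
```

Emit:
move_arm(
  targets=[
    {"dx":0.03,"dy":0.025,"dz":0,"gripper":0},
    {"dx":0.03,"dy":0.025,"dz":0,"gripper":0},
    {"dx":0.03,"dy":0.025,"dz":0,"gripper":0},
    {"dx":0.03,"dy":0.025,"dz":0,"gripper":0},
    {"dx":0.03,"dy":0.025,"dz":0,"gripper":0},
  ],
  grip_force=30,
)

```text
$.targets[0]: bad value
```

Emit:
move_arm(
  targets=[
    {"dx":0.02,"dy":0.035},
    {"dx":0.02,"dy":0.035},
    {"dx":0.02,"dy":0.035},
    {"dx":0.02,"dy":0.035},
    {"dx":0.02,"dy":0.035},
  ],
)

```text
$.targets[0]: bad value
```

Emit:
move_arm(
  targets=[
    {"ax":0,"ay":0,"az":0,"dx":0.03,"dy":0.025,"dz":0,"gripper":0},
    {"ax":0,"ay":0,"az":0,"dx":0.03,"dy":0.025,"dz":0,"gripper":0},
    {"ax":0,"ay":0,"az":0,"dx":0.03,"dy":0.025,"dz":0,"gripper":0},
    {"ax":0,"ay":0,"az":0,"dx":0.03,"dy":0.025,"dz":0,"gripper":0},
    {"ax":0,"ay":0,"az":0,"dx":0.03,"dy":0.025,"dz":0,"gripper":0},
  ],
  grip_force=30,
)

```text
clock: 0.52
position: [0.3335, -0.4973, 0.2529]
eef_rot: [-2.514, 1.884, 0.001]
wrist_force: [0.2, -1.0, -0.3]
gripper_width: 0.302
```

Emit:
move_arm(
  targets=[
    {"ax":0,"ay":0,"az":0,"dx":0.012,"dy":0.037,"dz":0,"gripper":0},
    {"ax":0,"ay":0,"az":0,"dx":0.012,"dy":0.037,"dz":0,"gripper":0},
    {"ax":0,"ay":0,"az":0,"dx":0.012,"dy":0.037,"dz":0,"gripper":0},
    {"ax":0,"ay":0,"az":0,"dx":0.012,"dy":0.037,"dz":0,"gripper":0},
    {"ax":0,"ay":0,"az":0,"dx":0.012,"dy":0.037,"dz":0,"gripper":0},
  ],
)

```text
clock: 0.93
position: [0.3926, -0.3118, 0.253]
eef_rot: [2.514, -1.884, -0.001]
wrist_force: [0.3, -0.6, 0.7]
gripper_width: -0.002
```

Emit:
move_arm(
  targets=[
    {"ax":0,"ay":0,"az":0,"dx":0.012,"dy":0.037,"dz":0,"gripper":0},
    {"ax":0,"ay":0,"az":0,"dx":0.012,"dy":0.037,"dz":0,"gripper":0},
    {"ax":0,"ay":0,"az":0,"dx":0.012,"dy":0.037,"dz":0,"gripper":0},
    {"ax":0,"ay":0,"az":0,"dx":0.012,"dy":0.037,"dz":0,"gripper":0},
    {"ax":0,"ay":0,"az":0,"dx":0.012,"dy":0.037,"dz":0,"gripper":0},
  ],
)

```text
clock: 1.35
position: [0.4526, -0.127, 0.2533]
eef_rot: [2.514, -1.884, 0.0]
wrist_force: [0.5, -0.0, -0.8]
gripper_width: 0.002
```

Emit:
move_arm(
  targets=[
    {"ax":0,"ay":0,"az":0,"dx":0.012,"dy":0.037,"dz":0,"gripper":0},
    {"ax":0,"ay":0,"az":0,"dx":0.012,"dy":0.037,"dz":0,"gripper":0},
    {"ax":0,"ay":0,"az":0,"dx":0.012,"dy":0.037,"dz":0,"gripper":0},
    {"ax":0,"ay":0,"az":0,"dx":0.012,"dy":0.037,"dz":0,"gripper":0},
    {"ax":0,"ay":0,"az":0,"dx":0.006,"dy":0.035,"dz":0,"gripper":0},
  ],
)

```text
clock: 1.77
position: [0.5074, 0.0563, 0.2533]
eef_rot: [-2.514, 1.883, -0.0]
wrist_force: [0.3, -0.0, -0.3]
gripper_width: -0.0
```

Emit:
move_arm(
  targets=[
    {"ax":0,"ay":0,"az":0,"dx":0,"dy":0,"dz":-0.035,"gripper":0},
    {"ax":0,"ay":0,"az":0,"dx":0,"dy":0,"dz":-0.035,"gripper":0},
    {"ax":0,"ay":0,"az":0,"dx":0,"dy":0,"dz":-0.035,"gripper":0},
    {"ax":0,"ay":0,"az":0,"dx":0,"dy":0,"dz":-0.03,"gripper":0},
    {"ax":0,"ay":0,"az":0,"dx":0,"dy":0,"dz":0,"gripper":0},
  ],
)

```text
clock: 2.18
position: [0.5019, 0.0534, 0.1128]
eef_rot: [2.509, -1.879, -0.013]
wrist_force: [-0.9, -1.1, 0.3]
gripper_width: -0.003
```

Run:
```python
from station import viewer
import cv2
a=viewer.snapshot("scene")[130:290,205:385,::-1];cv2.imwrite("pics/s1.png",cv2.resize(a,None,fx=3.7,fy=3.7,interpolation=cv2.INTER_CUBIC))
```

```text
(no output)
```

View pics/s1.png

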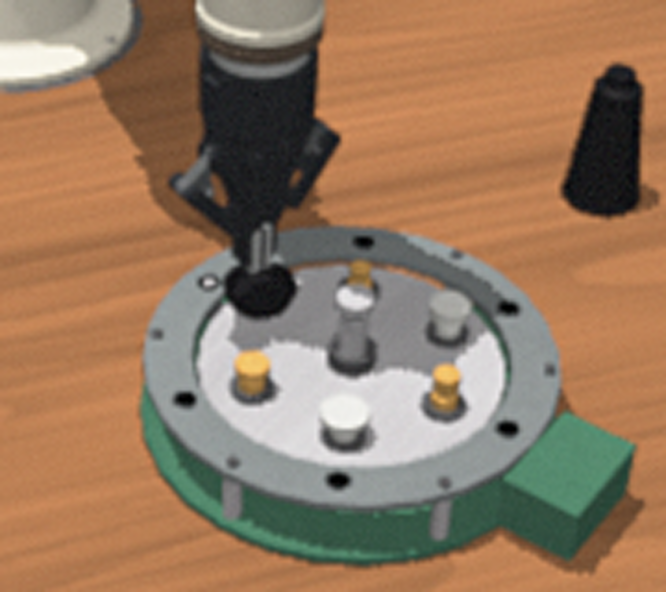

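The shut fingertips are at about (263,270), just above the cap at (260,290). The measured pose is a few mm off the target, which may be transient, so I'll read it again.

Run:
```python
from station import sensors
from h import *
s=sensors.observe();print(s["clock"],s["position"],s["wrist_force"],s["joints"])
```

```text
2.2333 [0.50374203 0.05406175 0.11564143] [ 0.35710902 -0.00889362 -0.220305  ] [ 0.40347106  0.50658941 -0.69124731  2.00332113  0.4463469   0.79323997
 -1.83424446]
```

Emit:
move_arm(
  targets=[
    {"ax":0,"ay":0,"az":0,"dx":0,"dy":0,"dz":0,"gripper":0},
    {"ax":0,"ay":0,"az":0,"dx":0,"dy":0,"dz":0,"gripper":0},
    {"ax":0,"ay":0,"az":0,"dx":0,"dy":0,"dz":0,"gripper":0},
  ],
)

```text
clock: 2.48
position: [0.5083, 0.0543, 0.1204]
eef_rot: [-2.512, 1.883, -0.005]
wrist_force: [-0.2, 0.6, 0.6]
gripper_width: -0.001
```

Emit:
move_arm(
  targets=[
    {"ax":0,"ay":0,"az":0,"dx":0,"dy":0.001,"dz":-0.008,"gripper":0},
    {"ax":0,"ay":0,"az":0,"dx":0,"dy":0,"dz":-0.008,"gripper":0},
    {"ax":0,"ay":0,"az":0,"dx":0,"dy":0,"dz":-0.006,"gripper":0},
    {"ax":0,"ay":0,"az":0,"dx":0,"dy":0,"dz":0,"gripper":0},
    {"ax":0,"ay":0,"az":0,"dx":0,"dy":0,"dz":0,"gripper":0},
  ],
)

```text
clock: 2.9
position: [0.5061, 0.0551, 0.0957]
eef_rot: [2.514, -1.883, -0.002]
wrist_force: [0.3, 1.1, 0.2]
gripper_width: -0.001
```

Run:
```python
from station import viewer
import cv2
a=viewer.snapshot("scene")[150:250,235:345,::-1];cv2.imwrite("pics/s2.png",cv2.resize(a,None,fx=5.5,fy=5.5,interpolation=cv2.INTER_CUBIC))
```

```text
(no output)
```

View pics/s2.png

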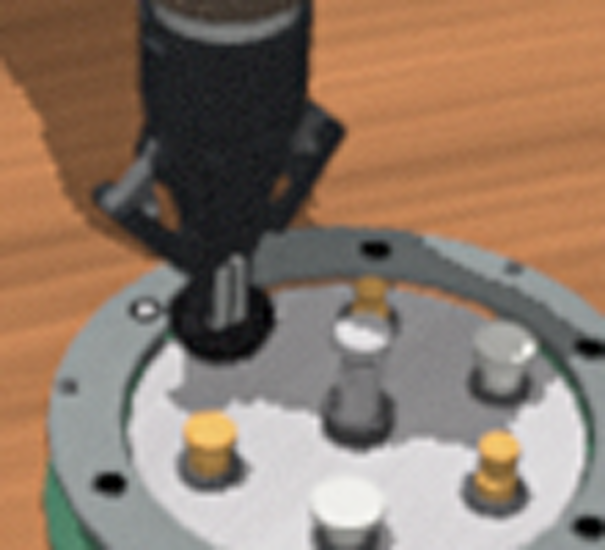

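The tips at (230,322) sit inside the dish outline. Now I'll press gently and watch the force.

Emit:
move_arm(
  targets=[
    {"ax":0,"ay":0,"az":0,"dx":0,"dy":0,"dz":-0.004,"gripper":0},
    {"ax":0,"ay":0,"az":0,"dx":0,"dy":0,"dz":-0.004,"gripper":0},
    {"ax":0,"ay":0,"az":0,"dx":0,"dy":0,"dz":-0.003,"gripper":0},
    {"ax":0,"ay":0,"az":0,"dx":0,"dy":0,"dz":0,"gripper":0},
  ],
)

```text
clock: 3.28
position: [0.507, 0.0553, 0.0851]
eef_rot: [-2.514, 1.883, -0.0]
wrist_force: [0.3, -0.2, 3.2]
gripper_width: -0.005
```

Emit:
move_arm(
  targets=[
    {"ax":0,"ay":0,"az":0,"dx":0,"dy":0,"dz":-0.003,"gripper":0},
    {"ax":0,"ay":0,"az":0,"dx":0,"dy":0,"dz":-0.002,"gripper":0},
    {"ax":0,"ay":0,"az":0,"dx":0,"dy":0,"dz":0,"gripper":0},
  ],
)

```text
clock: 3.53
position: [0.507, 0.0553, 0.0803]
eef_rot: [-2.514, 1.883, -0.001]
wrist_force: [0.8, 0.2, 3.4]
gripper_width: 0.001
```

Emit:
move_arm(
  targets=[
    {"ax":0,"ay":0,"az":0,"dx":0,"dy":0,"dz":-0.002,"gripper":0},
    {"ax":0,"ay":0,"az":0,"dx":0,"dy":0,"dz":-0.002,"gripper":0},
    {"ax":0,"ay":0,"az":0,"dx":0,"dy":0,"dz":0,"gripper":0},
  ],
)

```text
clock: 3.78
position: [0.507, 0.0553, 0.0764]
eef_rot: [-2.514, 1.883, -0.001]
wrist_force: [0.6, -0.7, 5.3]
gripper_width: -0.006
```

Emit:
move_arm(
  targets=[
    {"ax":0,"ay":0,"az":0,"dx":0,"dy":0,"dz":-0.001,"gripper":0},
    {"ax":0,"ay":0,"az":0,"dx":0,"dy":0,"dz":0,"gripper":0},
  ],
)

```text
clock: 3.95
position: [0.507, 0.0553, 0.0761]
eef_rot: [-2.514, 1.884, -0.001]
wrist_force: [-1.2, -1.1, 10.5]
gripper_width: -0.004
```

Bottomed out: the TCP is at 0.076, as predicted for 12 mm down, and the force is 10 N. Next I'll work out the arc.

Run:
```python
import numpy as np
a=3.743+np.radians(np.arange(0,61,4));p=.078*np.c_[np.cos(a),np.sin(a)]
print(np.round(np.diff(p,axis=0),4).tolist()); print(np.round(p+[.5723-.001,.0997-.0003],4).tolist())
```

```text
[[0.0032, -0.0044], [0.0035, -0.0041], [0.0038, -0.0039], [0.0041, -0.0036], [0.0043, -0.0033], [0.0045, -0.003], [0.0047, -0.0027], [0.0049, -0.0023], [0.0051, -0.002], [0.0052, -0.0016], [0.0053, -0.0013], [0.0054, -0.0009], [0.0054, -0.0005], [0.0054, -0.0001], [0.0054, 0.0002]]
[[0.507, 0.0553], [0.5102, 0.0509], [0.5138, 0.0467], [0.5176, 0.0429], [0.5216, 0.0392], [0.526, 0.0359], [0.5305, 0.0329], [0.5352, 0.0302], [0.5401, 0.0279], [0.5452, 0.0259], [0.5504, 0.0243], [0.5557, 0.023], [0.5611, 0.0221], [0.5665, 0.0215], [0.5719, 0.0214], [0.5774, 0.0216]]
```

Emit:
move_arm(
  targets=[
    {"ax":0,"ay":0,"az":0,"dx":0.0032,"dy":-0.0044,"dz":-0.0005,"gripper":0},
    {"ax":0,"ay":0,"az":0,"dx":0.0035,"dy":-0.0041,"dz":0,"gripper":0},
    {"ax":0,"ay":0,"az":0,"dx":0.0038,"dy":-0.0039,"dz":0,"gripper":0},
    {"ax":0,"ay":0,"az":0,"dx":0.0041,"dy":-0.0036,"dz":0,"gripper":0},
    {"ax":0,"ay":0,"az":0,"dx":0.0043,"dy":-0.0033,"dz":0,"gripper":0},
  ],
)

```text
clock: 4.37
position: [0.5263, 0.0369, 0.076]
eef_rot: [-2.514, 1.882, -0.001]
wrist_force: [-2.8, 2.0, 10.8]
gripper_width: 0.004
```

Run:
```python
from station import viewer
import cv2
a=viewer.snapshot("scene")[150:290,235:385,::-1];cv2.imwrite("pics/s3.png",cv2.resize(a,None,fx=4.2,fy=4.2,interpolation=cv2.INTER_CUBIC))
```

```text
(no output)
```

View pics/s3.png

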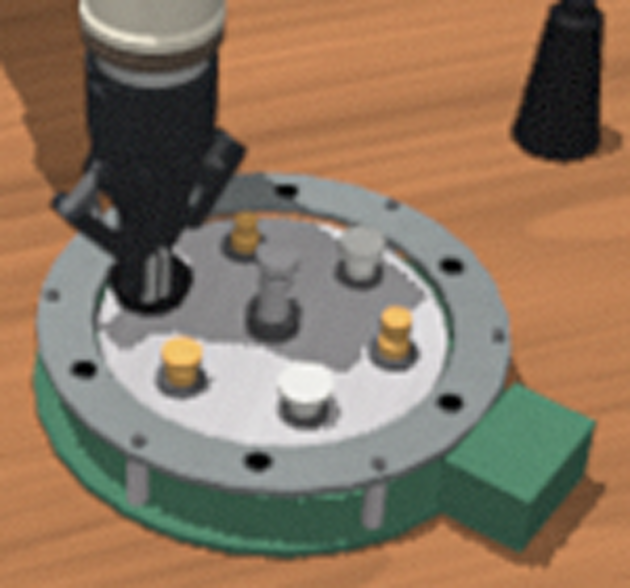

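The table is turning with the finger. The cap is now at (150,290), the dies have shifted, and the first hole is empty. I'll continue round.

Emit:
move_arm(
  targets=[
    {"ax":0,"ay":0,"az":0,"dx":0.0045,"dy":-0.003,"dz":0,"gripper":0},
    {"ax":0,"ay":0,"az":0,"dx":0.0047,"dy":-0.0027,"dz":0,"gripper":0},
    {"ax":0,"ay":0,"az":0,"dx":0.0049,"dy":-0.0023,"dz":0,"gripper":0},
    {"ax":0,"ay":0,"az":0,"dx":0.0051,"dy":-0.002,"dz":0,"gripper":0},
    {"ax":0,"ay":0,"az":0,"dx":0.0052,"dy":-0.0016,"dz":0,"gripper":0},
  ],
)

```text
clock: 4.83
position: [0.5507, 0.0252, 0.076]
eef_rot: [-2.514, 1.882, -0.001]
wrist_force: [-2.5, 0.6, 13.3]
gripper_width: 0.001
```

Emit:
move_arm(
  targets=[
    {"ax":0,"ay":0,"az":0,"dx":0.0053,"dy":-0.0013,"dz":0,"gripper":0},
    {"ax":0,"ay":0,"az":0,"dx":0.0054,"dy":-0.0009,"dz":0,"gripper":0},
    {"ax":0,"ay":0,"az":0,"dx":0.0054,"dy":-0.0005,"dz":0,"gripper":0},
    {"ax":0,"ay":0,"az":0,"dx":0,"dy":0,"dz":0,"gripper":0},
  ],
)

```text
clock: 5.17
position: [0.5682, 0.0222, 0.0761]
eef_rot: [-2.512, 1.882, -0.004]
wrist_force: [2.1, 0.5, 8.7]
gripper_width: -0.002
```

Run:
```python
from station import viewer
import cv2
a=viewer.snapshot("scene")[180:290,235:385,::-1];cv2.imwrite("pics/s4.png",cv2.resize(a,None,fx=5,fy=5,interpolation=cv2.INTER_CUBIC))
a=viewer.snapshot("top")[132:242,213:323,::-1];cv2.imwrite("pics/t4.png",cv2.resize(a,None,fx=5.4,fy=5.4,interpolation=cv2.INTER_CUBIC))
```

```text
(no output)
```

View pics/s4.png

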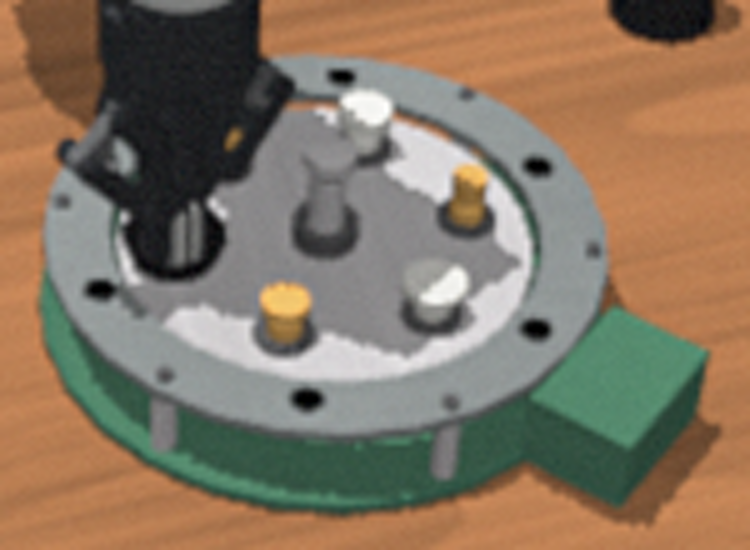

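View pics/t4.png

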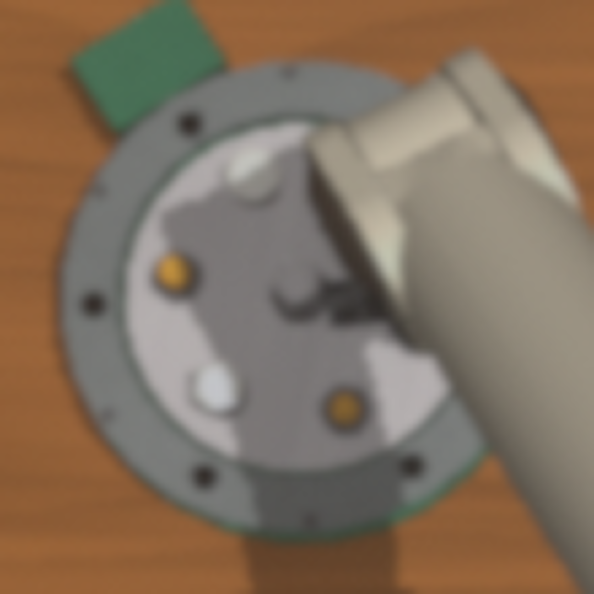

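The cap is now at (180,240), just short of the next hole at (100,289) in the scene zoom. I'll get the table angle from the dies, which are visible in both views before and after.

Run:
```python
from h import *
c=np.array([.5723,.0997])
P={"top":[((172,297),(213,385)),((232,186),(175,270)),((240,402),(343,405)),((354,180),(252,170))],
 "scene":[((190,242),(286,297)),((316,303),(435,280)),((453,257),(469,175)),((459,160),(366,106))]}
for n,k,o in(("top",5.4,[213,132]),("scene",5,[235,180])):
  for a,b in P[n]:
    w=[ray(n,(np.array(p)+.5)/k-.5+o,.074)[:2]-c for p in(a,b)]
    an=[np.arctan2(v[1],v[0]) for v in w]
    print(n,[round(np.linalg.norm(v),4) for v in w],np.degrees((an[1]-an[0])%(2*np.pi)))
```

```text
top [np.float64(0.0735), np.float64(0.0752)] 45.29488954227895
top [np.float64(0.0718), np.float64(0.0725)] 48.95291248122185
top [np.float64(0.0749), np.float64(0.074)] 47.40837567672755
top [np.float64(0.0718), np.float64(0.075)] 48.38913884203948
scene [np.float64(0.0755), np.float64(0.0757)] 46.29756165214133
scene [np.float64(0.0769), np.float64(0.0779)] 45.78854305375104
scene [np.float64(0.0741), np.float64(0.0756)] 49.556002342267426
scene [np.float64(0.0755), np.float64(0.0766)] 48.0364891850955
```

The table is at about 47.5°, so the finger leads it by about 5° within the dish. About 12° remains; I'll advance about 8° in slower rows and re-measure.

Emit:
move_arm(
  targets=[
    {"ax":0,"ay":0,"az":0,"dx":0.003,"dy":-0.0001,"dz":0,"gripper":0},
    {"ax":0,"ay":0,"az":0,"dx":0.003,"dy":0,"dz":0,"gripper":0},
    {"ax":0,"ay":0,"az":0,"dx":0.003,"dy":0,"dz":0,"gripper":0},
    {"ax":0,"ay":0,"az":0,"dx":0.002,"dy":0.0002,"dz":0,"gripper":0},
    {"ax":0,"ay":0,"az":0,"dx":0,"dy":0,"dz":0,"gripper":0},
  ],
)

```text
clock: 5.68
position: [0.5782, 0.0224, 0.0761]
eef_rot: [-2.513, 1.882, -0.002]
wrist_force: [-0.1, 0.0, 10.1]
gripper_width: -0.003
```

Run:
```python
from station import viewer
import cv2
a=viewer.snapshot("scene")[180:290,235:385,::-1];cv2.imwrite("pics/s5.png",cv2.resize(a,None,fx=5,fy=5,interpolation=cv2.INTER_CUBIC))
a=viewer.snapshot("top")[132:242,213:323,::-1];cv2.imwrite("pics/t5.png",cv2.resize(a,None,fx=5.4,fy=5.4,interpolation=cv2.INTER_CUBIC))
```

```text
(no output)
```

View pics/s5.png

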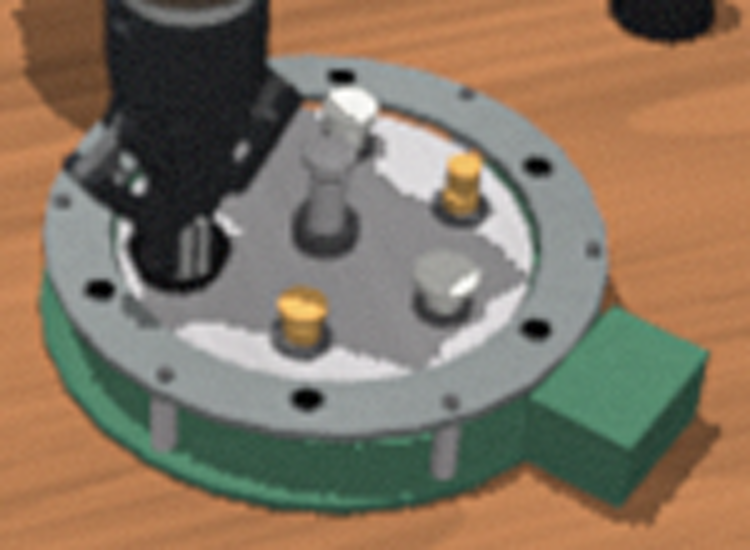

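View pics/t5.png

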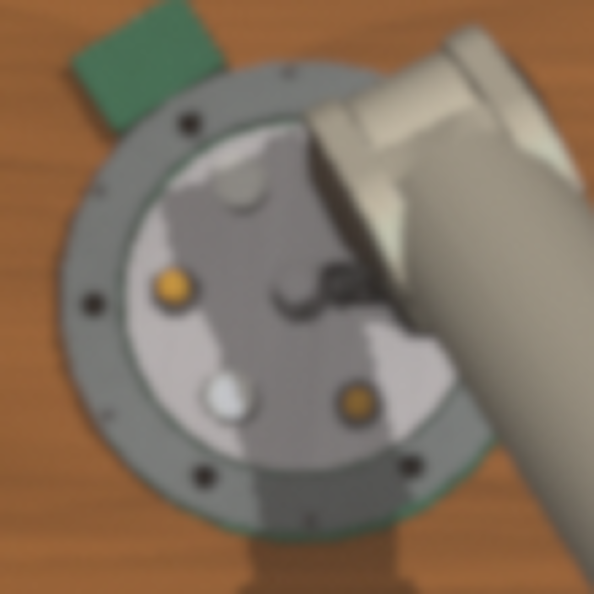

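Run:
```python
from h import *
c=np.array([.5723,.0997])
P={"top":[((172,297),(229,397)),((232,186),(173,287)),((240,402),(357,400)),((354,180),(240,183))],
 "scene":[((190,242),(302,301)),((316,303),(447,271)),((453,257),(464,163)),((459,160),(351,104))]}
for n,k,o in(("top",5.4,[213,132]),("scene",5,[235,180])):
  for a,b in P[n]:
    w=[ray(n,(np.array(p)+.5)/k-.5+o,.074)[:2]-c for p in(a,b)]
    an=[np.arctan2(v[1],v[0]) for v in w]
    print(n,[round(np.linalg.norm(v),4) for v in w],np.degrees((an[1]-an[0])%(2*np.pi)))
```

```text
top [np.float64(0.0735), np.float64(0.0754)] 54.21641131360579
top [np.float64(0.0718), np.float64(0.0728)] 56.93739108056624
top [np.float64(0.0749), np.float64(0.0747)] 54.03179098001373
top [np.float64(0.0718), np.float64(0.0709)] 55.937422687429496
scene [np.float64(0.0755), np.float64(0.0765)] 52.264442976366176
scene [np.float64(0.0769), np.float64(0.0776)] 52.42432636122046
scene [np.float64(0.0741), np.float64(0.0768)] 56.63034786504701
scene [np.float64(0.0755), np.float64(0.0759)] 53.9365463310861
```

The table is at about 54.5°, so roughly 5.5° (7.5 mm at the cap) remains. I'll advance 3 mm more while pressed, then lift the finger 4 mm so the pin rubs under the ring. After that I'll push on the rim in small steps until it snaps in.

Emit:
move_arm(
  targets=[
    {"ax":0,"ay":0,"az":0,"dx":0.0015,"dy":0.0002,"dz":0,"gripper":0},
    {"ax":0,"ay":0,"az":0,"dx":0.0015,"dy":0.0002,"dz":0,"gripper":0},
    {"ax":0,"ay":0,"az":0,"dx":0,"dy":0,"dz":0.003,"gripper":0},
    {"ax":0,"ay":0,"az":0,"dx":0,"dy":0,"dz":0.002,"gripper":0},
    {"ax":0,"ay":0,"az":0,"dx":0,"dy":0,"dz":0,"gripper":0},
  ],
)

```text
clock: 6.2
position: [0.5798, 0.022, 0.0798]
eef_rot: [2.514, -1.883, -0.0]
wrist_force: [-0.5, 1.0, -0.2]
gripper_width: -0.003
```

The vertical force is about zero, so the ring is holding the cap. Now small pushes.

Emit:
move_arm(
  targets=[
    {"ax":0,"ay":0,"az":0,"dx":0.001,"dy":0.0001,"dz":0,"gripper":0},
    {"ax":0,"ay":0,"az":0,"dx":0.001,"dy":0.0001,"dz":0,"gripper":0},
    {"ax":0,"ay":0,"az":0,"dx":0,"dy":0,"dz":0,"gripper":0},
  ],
)

```text
clock: 6.45
position: [0.5812, 0.022, 0.0791]
eef_rot: [2.513, -1.883, -0.002]
wrist_force: [-2.0, -0.2, 0.9]
gripper_width: 0.006
```

Emit:
move_arm(
  targets=[
    {"ax":0,"ay":0,"az":0,"dx":0.001,"dy":0.0001,"dz":0,"gripper":0},
    {"ax":0,"ay":0,"az":0,"dx":0.001,"dy":0.0001,"dz":0,"gripper":0},
    {"ax":0,"ay":0,"az":0,"dx":0,"dy":0,"dz":0,"gripper":0},
  ],
)

```text
clock: 6.7
position: [0.5847, 0.0227, 0.0802]
eef_rot: [-2.514, 1.883, -0.001]
wrist_force: [-2.4, -0.5, 4.7]
gripper_width: 0.006
```

Run:
```python
from station import viewer
import cv2
a=viewer.snapshot("scene")[180:290,235:385,::-1];cv2.imwrite("pics/s6.png",cv2.resize(a,None,fx=5,fy=5,interpolation=cv2.INTER_CUBIC))
```

```text
(no output)
```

View pics/s6.png

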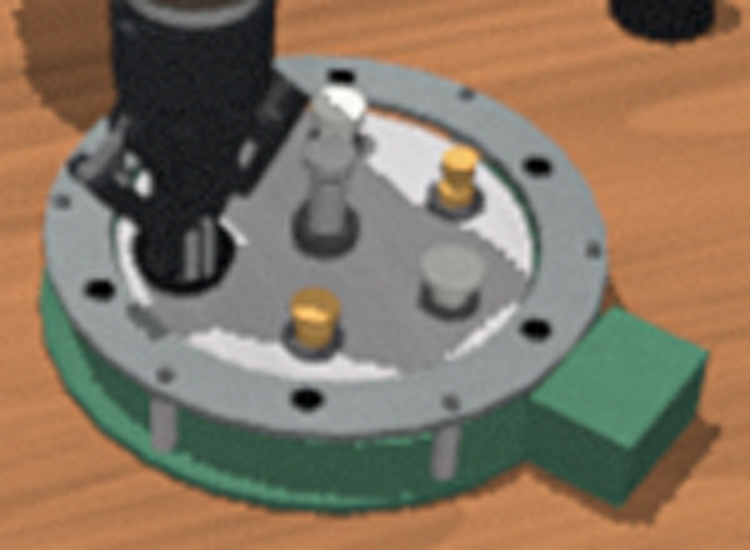

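The vertical force rose to 4.7 N, so the cap has sprung up against the finger. The dies at (316,297) and (452,265) also put the table near 60°. I'll ease off and lift.

Emit:
move_arm(
  targets=[
    {"ax":0,"ay":0,"az":0,"dx":-0.001,"dy":0,"dz":0.002,"gripper":0},
    {"ax":0,"ay":0,"az":0,"dx":-0.002,"dy":0,"dz":0.003,"gripper":0},
    {"ax":0,"ay":0,"az":0,"dx":-0.002,"dy":0,"dz":0.003,"gripper":0},
    {"ax":0,"ay":0,"az":0,"dx":-0.001,"dy":0,"dz":0.004,"gripper":0},
    {"ax":0,"ay":0,"az":0,"dx":0,"dy":0,"dz":0.002,"gripper":0},
  ],
)

```text
clock: 7.17
position: [0.5771, 0.0224, 0.094]
eef_rot: [2.514, -1.883, -0.001]
wrist_force: [-0.6, 0.1, 0.1]
gripper_width: -0.002
```

Run:
```python
from station import viewer
import cv2
a=viewer.snapshot("scene")[180:290,235:385,::-1];cv2.imwrite("pics/s7.png",cv2.resize(a,None,fx=5,fy=5,interpolation=cv2.INTER_CUBIC))
```

```text
(no output)
```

View pics/s7.png

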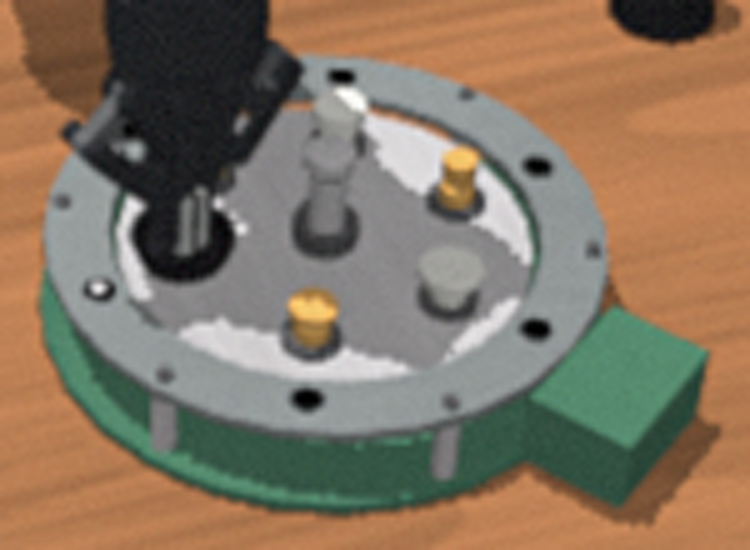

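The pin shows bright in the next hole at (100,289) and the wrist force is about zero. I'll lift clear.

Emit:
move_arm(
  targets=[
    {"ax":0,"ay":0,"az":0,"dx":0,"dy":0,"dz":0.01,"gripper":0},
    {"ax":0,"ay":0,"az":0,"dx":0,"dy":0,"dz":0.02,"gripper":0},
    {"ax":0,"ay":0,"az":0,"dx":0,"dy":0,"dz":0.03,"gripper":0},
    {"ax":0,"ay":0,"az":0,"dx":0,"dy":0,"dz":0.03,"gripper":0},
    {"ax":0,"ay":0,"az":0,"dx":0,"dy":0,"dz":0.03,"gripper":0},
  ],
)

```text
clock: 7.63
position: [0.5774, 0.0226, 0.2151]
eef_rot: [2.514, -1.883, -0.002]
wrist_force: [-0.2, 0.9, 0.5]
gripper_width: -0.002
```

Emit:
move_arm(
  targets=[
    {"ax":0,"ay":0,"az":0,"dx":-0.02,"dy":-0.03,"dz":0,"gripper":0},
    {"ax":0,"ay":0,"az":0,"dx":-0.02,"dy":-0.03,"dz":0,"gripper":0},
    {"ax":0,"ay":0,"az":0,"dx":-0.02,"dy":-0.03,"dz":0,"gripper":0},
    {"ax":0,"ay":0,"az":0,"dx":-0.01,"dy":-0.03,"dz":0,"gripper":0},
    {"ax":0,"ay":0,"az":0,"dx":0,"dy":-0.03,"dz":0,"gripper":0},
  ],
)

```text
clock: 8.05
position: [0.5051, -0.1287, 0.2141]
eef_rot: [2.513, -1.882, -0.002]
wrist_force: [0.9, -0.1, -0.3]
gripper_width: 0.001
```

Emit:
move_arm(
  targets=[
    {"ax":0,"ay":0,"az":0,"dx":0,"dy":0,"dz":0,"gripper":0},
    {"ax":0,"ay":0,"az":0,"dx":0,"dy":0,"dz":0,"gripper":0},
    {"ax":0,"ay":0,"az":0,"dx":0,"dy":0,"dz":0,"gripper":0},
    {"ax":0,"ay":0,"az":0,"dx":0,"dy":0,"dz":0,"gripper":0},
  ],
)

```text
clock: 8.38
position: [0.5083, -0.1259, 0.214]
eef_rot: [-2.516, 1.881, 0.0]
wrist_force: [0.1, 0.9, 0.3]
gripper_width: 0.001
```

Run:
```python
from station import viewer,sensors
import cv2
a=viewer.snapshot("scene")[130:290,205:385,::-1];cv2.imwrite("pics/s8.png",cv2.resize(a,None,fx=3.7,fy=3.7,interpolation=cv2.INTER_CUBIC))
a=viewer.snapshot("top")[132:242,213:323,::-1];cv2.imwrite("pics/t8.png",cv2.resize(a,None,fx=5.4,fy=5.4,interpolation=cv2.INTER_CUBIC))
print(sensors.observe())
```

```text
{'clock': 8.4833, 'joints': array([ 0.79414246,  0.37683201, -0.73215125,  1.89826129,  0.30037656,
        0.97840412, -1.35655312]), 'dq': array([-0.00043415,  0.00270332,  0.00501322, -0.00202368,  0.00340358,
       -0.00035893,  0.00020056]), 'tau': array([ 2.98653916e-01, -4.14102995e+01, -6.94241926e+00, -2.51897693e+01,
        2.00091361e-02,  9.66324296e-03, -2.72787445e-03]), 'position': array([ 0.5083174 , -0.12585435,  0.21393184]), 'eef_rot': array([-2.51635545e+00,  1.88001240e+00,  3.33716860e-04]), 'wrist_force': array([-0.66391959, -0.25736208, -0.11420825]), 'torque': array([0.02320553, 0.01318904, 0.03800135]), 'gripper_width': 0.002223060684035048}
```

View pics/s8.png

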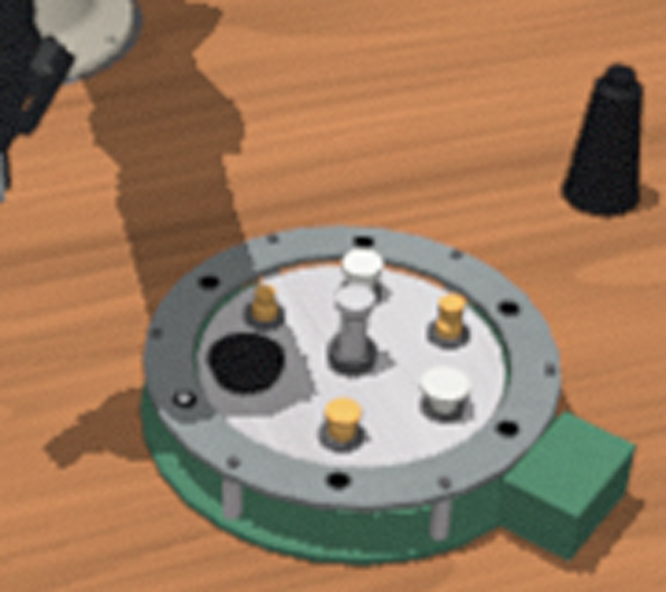

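View pics/t8.png

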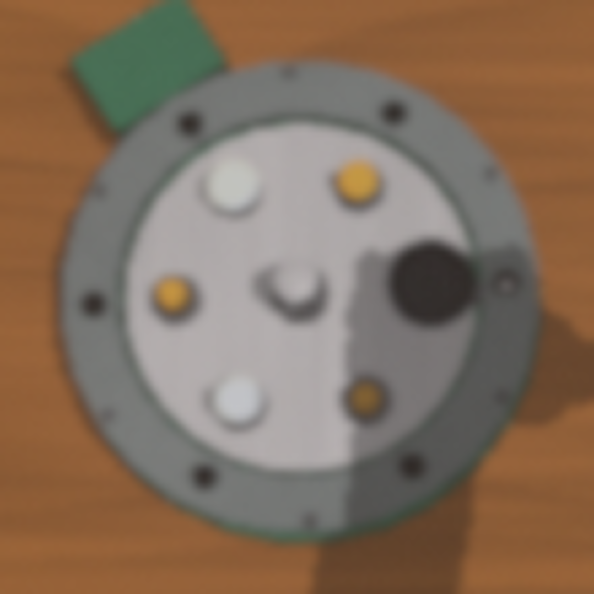

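Both views show the pin up in the next hole, at (184,399) in the scene view and (506,283) in the top view. The cap is out, the punch hasn't moved, and the arm is clear.

```bash
python3 -c "
from station import env
print(env.hand_in())"
```

```text
the job is handed in; nothing more can be done
None
```

The turntable is locked in the next hole anticlockwise, and the job was handed in at about 8.5 s of the 38 s allowed; the station gave no verdict.

**What I did:**
1. I found the stand and its six holes in both cameras, which agreed to about 2 mm. Then I pressed the dished cap fully down with the shut fingertips, bottoming out at about 10 N.
2. Keeping it pressed, I swept the table round. The finger slid about 5° ahead of the table inside the dish. I measured the real angle from the dies, and it averaged about 54.5°.
3. I let the pin ride under the ring and nudged the cap's rim forward until it sprang up, then lifted off and moved clear.

**Last checks:**
- **Pin:** it shows up in the next hole in both views, centred on the hole position measured at the start.
- **Cap and punch:** the cap looks fully out, and the punch is still in its place.
- **Robot:** the wrist force was about zero, with the TCP at 0.21 m height and well to the side.
- **Other items:** the thread cone showed no movement. I did not look at the shoe, hammer and tin again, but the arm never came near them.

The angle readings from single dies disagreed by up to 5° during the turn, so I relied on the pin locking in the hole rather than on those.

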